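# Hang a keyhole bracket on a tilting assembly fixture

## Task

Lift the black panel of the assembly fixture by its orange tab to about 35 degrees (the red mark on its scale) and leave it standing there. Then take the blue bracket off the wheel, set its two wide openings down over both screw heads on the tilted panel, slide it down the slope until the screws are fully home at the closed ends of the slots, and let go. Leave the wheel, bottle, mug and knife where they are, upright and undisturbed.

Things in the scene. Friction and masses are not known exactly. Their poses are not given: they have to be found in the camera images.
- fixture: Fixed fixture on the bench, base plate 230 (x) x 170 (y) x 12 mm high, grey. Origin: centre of its underside; x points from the hinge (the side nearer the robot) to the tab side, z up. Along its +y side, 80 to 84 mm off the centre plane, stands a white and black quadrant scale that reaches 150 mm high; red mark = 35 degrees.
- panel (a joint): Angle of the black panel, rad: 0 = level, grows as the far (tab) end is lifted; limit 1.0. Stiff hinge: about 1.3 N m of friction either way plus the 0.5 kg panel's weight (about 10 N up at the tab); it stays where it is left. 35 degrees = 0.61 rad.
- panel_hinge (a point): Point on the hinge axis, in the middle of the panel's width, 40 mm above the bench, 105 mm towards the robot from the fixture's centre. Axes turn with the panel: x up the slope along the panel to the tab end, y along the hinge, z normal to the panel. The panel is 215 mm long (x from 0 to 215), 150 mm wide and 10 mm thick, its underside on the hinge axis, its upper face at z = +10 mm.
- panel_tab (a point): Middle of the orange lift tab that stands on the panel's far end: 36 mm long (x), 12 mm thick (y), 40 mm high above the panel's face. The point lies in the tab 25 mm above the face, 195 mm from the hinge axis along the panel; axes as panel_hinge. Pinch it across its 12 mm (along y).
- screw_lower (a point): Foot of the lower fixed shoulder screw, on the panel's upper face, 58 mm from the hinge axis along the panel, mid width; axes as panel_hinge. Shank 8 mm thick and 7 mm long up to the underside of the head; steel head 16 mm across, 6 mm high (top 13 mm above the face).
- screw_upper (a point): Foot of the upper fixed shoulder screw, 122 mm from the hinge axis along the panel (64 mm from the lower one), otherwise the same.
- bracket: Loose blue channel, about 0.18 kg, 130 (x) x 50 (y) x 24 mm high: 4 mm web below, two 4 mm flanges standing up along its long sides; grip across their outsides. Lies web down on the wheel, 50 mm above the bench. Origin: centre of web underside. Two keyholes in line along x: wide openings 22 mm across, each with an 11 mm slot leading to +x. Hung: +x end uppermost, x up the slope.
- hole_lower (a point): Centre of the lower wide opening, in the plane of the web's underside: 44 mm from the bracket's origin towards its -x. Axes as bracket.
- hole_upper (a point): Centre of the upper wide opening, in the plane of the web's underside: 20 mm from the bracket's origin towards its +x.
- slot_end_lower (a point): Where the lower screw's axis lies when home: in the lower slot, 22 mm towards +x from the centre of its wide opening, in the plane of the web's underside (the slot itself ends 4.5 mm farther on).
- slot_end_upper (a point): Where the upper screw's axis lies when home: in the upper slot, 22 mm towards +x from the centre of its wide opening, in the plane of the web's underside.
- wheel: Loose black hub-motor wheel lying flat, 160 mm across, 50 mm high, 1.4 kg. Origin: centre of its underside, z up. The bracket lies on it.
- bottle: Loose orange bottle with a red cap, standing, 56 mm across, 165 mm high, between wheel and fixture; bystander. Origin: centre of its underside.
- mug: Loose yellow mug, standing, 80 mm across, 95 mm high, handle at its +y; bystander. Origin: centre of its underside.
- knife: Loose red and blue closed utility knife lying flat, 150 (x) x 26 x 18 mm; bystander. Origin: centre of its underside.
Things that resemble listed ones, but are neither listed nor needed, are in the scene too. Several things have the shape of the bracket; the one meant has the colours described above.

How it is judged (in metres and radians):
On the way, in this order (a step that is already met when the one before it is completed fails the run):
1. the panel stands at 30 to 40 degrees, let go, while the bracket is still away from it (value of joint panel between 0.523 and 0.698 rad and velocity of joint panel below 0.05 rad/s and contact force between the fingers and fixture below 0.1 N and distance between bracket and screw_lower above 0.1 m), for 0.2 s.
2. the bracket is down on the panel with its two wide openings over the screws (within 8 mm) (distance between hole_lower and screw_lower below 0.008 m and distance between hole_upper and screw_upper below 0.008 m), for 0.05 s.
At the end, for the whole second after the job is handed in: The bracket lies on the panel with both screws at the closed ends of their slots (each slot_end point within 5 mm of its screw's foot), at rest and released, and the panel stands at 30 to 40 degrees (0.523 to 0.698 rad) (value of joint panel between 0.523 and 0.698 rad and distance between slot_end_lower and screw_lower below 0.005 m and distance between slot_end_upper and screw_upper below 0.005 m and linear speed of bracket below 0.01 m/s and velocity of joint panel below 0.02 rad/s); the robot touches nothing.
It fails at once if the wheel is moved more than 30 mm or tipped (distance of wheel from where it was at the start of the episode above 0.03 m or angle between wheel's own z axis and vertical above 0.3 rad).
It fails at once if the bottle is moved more than 20 mm or tipped (distance of bottle from where it was at the start of the episode above 0.02 m or angle between bottle's own z axis and vertical above 0.3 rad).
It fails at once if the mug is moved more than 20 mm or tipped (distance of mug from where it was at the start of the episode above 0.02 m or angle between mug's own z axis and vertical above 0.3 rad).
It fails at once if the knife is moved more than 20 mm or tipped (distance of knife from where it was at the start of the episode above 0.02 m or angle between knife's own z axis and vertical above 0.3 rad).
It also fails if it takes over 61 s, if anything falls off the work surface, if the arm or the gripper's body presses on something with over 40 N, if the wrist force passes 120 N, or if a joint passes its speed limit or range.

## Robot

A 6-joint arm with a two-finger parallel gripper is mounted at the origin on the work surface. World frame = base frame: x ahead of the robot, y to its left, z up, the work surface at z = 0. Lengths are in mm, angles in rad, forces in N, time in s.
With the tool pointing down it reaches from about 350 to 975 mm from the base axis. Payload 7.1 kg.
Tool frame: the origin (TCP) lies midway between the tips of the shut fingers; the grasp point (between the pads) lies 19 mm behind it (ctrl.grasp_offset is the distance from the TCP to the grasp point, in mm); z points along the fingers, y is the line along which they close (so a half turn about z gives the same grasp; the last joint's range is limited). The gripper opens to 88 mm and grips with 3 to 60 N. Pads are 20 mm wide; open, the fingers measure 115 mm over their backs; the gripper's body (75 mm by 178 mm) begins 61 mm behind the grasp point.
Start: joints at [1.123, 0.423, 1.63, -0, 1.089, -0.019], TCP at [259.83, 568.413, 222.675] pointing down, gripper open.
Joint ranges: [-3, 3], [-0.9, 2.11], [0.09, 2.58], [-1.31, 4.45], [0.11, 2.69], [-2.54, 2.54]. Speed limits (rad/s): [2.39, 2.39, 3.01, 3.14, 3.14, 3.14].

## Interface

Orientations are given as a rotation vector (axis times angle).
In Python, from workcell import sensors, viewer, ctrl gives the robot as it stands. The module is installed in compiled form; this text tells all that it offers.
- The arm moves only by the shell command python3 -m handwheel 'ROWS'. ROWS is JSON, a list of rows, each a list of 7 numbers: the shift along the tool's x, y, z in mm, then the turn, a rotation vector about the tool's x, y, z in rad, then the closure, from 0 (fully open) to 1 (shut). In form: [[x, y, z, rx, ry, rz, jaw], ...]. A call has 1 to 10 rows; each row shifts and turns the commanded pose from where the row before left it, along the tool's axes as they then stand; what a row does not reach is not made up. A row lasts 1/8 s, in which the tool goes at most 62.5 mm and 10.7 degrees, less where a joint would pass 70% of its speed; a pose out of reach is approached as far as the arm can. A call is refused whole if a number of a shift passes 62.5 or a number of a turn 0.188, either way. A call with a gripper value outside its range is refused whole. The fingers move at their own pace and stop on an object; the grip force is fixed at half the most. Time passes only in rows, so rows that do not move let the fingers close. It gives the time, the measured TCP pose, the force, the opening and the grip force at its end, in the units of the state.
- sensors.get_obs(): the state, without advancing time (a new reading comes with each control period).
- viewer.get_image(name): name is "scene" or "top" or "wrist"; returns a dict with "frame" (420x560x3 uint8, blue, green, red), "fov_y" (degrees; the focal length in pixels is half the picture's height over the tangent of half this angle, whatever the lens; pixels are square), "cx", "cy" (the principal point, pixels), "R" (3x3) and "t" (3): a world point X has camera coordinates R X + t. Camera axes: x right, y down, z forward; pixel columns grow to the right and rows downward; lengths in mm; the calibration is good to about 2 mm. A picture is of the moment at which its call begins. There is no depth.
- ctrl.close_job(): hands the job in; it is judged then, once.
The state is a dict: "t": time; "qpos": joint angles; "qvel": joint speeds; "joint_torque": joint torques, N m; "ee_pos": TCP position; "orientation": TCP orientation; "ft_force": force on the tool from outside, world axes, zero at the start; "moment": the same for the moment, N m; "width": finger opening in mm; "grasp_force": force on a finger pad.
Only numpy, scipy, OpenCV 4.12 (cv2) and the standard library are available. Lean on these libraries where they do the work, as an engineer would, in place of code of your own. Each camera call takes 0.05 s, during which the arm holds its last target. There are 200 camera calls.

## Working session

There is one attempt and no reset: what is moved stays moved. The work goes in short steps, Python scripts to look and compute and a shell command to move; the robot and the scene stay as the last step left them, time stands still between calls to the robot, and variables do not carry over. Pictures are saved under pics/ and viewed, at most 11 in all, crops included, and the job is handed in when it is done.

```bash
mkdir -p pics
cat > h.py <<'E'
import numpy as np, cv2
from workcell import sensors, viewer, ctrl
from scipy.spatial.transform import Rotation as Ro
def img(n):
    d=viewer.get_image(n); d['R']=np.array(d['R']); d['t']=np.array(d['t']); d['f']=210/np.tan(np.radians(d['fov_y'])/2); return d
def ray(d,u,v):
    r=d['R'].T@np.array([(u-d['cx'])/d['f'],(v-d['cy'])/d['f'],1]); return -d['R'].T@d['t'], r/np.linalg.norm(r)
def onz(d,u,v,z):
    c,r=ray(d,u,v); return c+r*(z-c[2])/r[2]
def proj(d,X):
    p=d['R']@np.array(X,float)+d['t']; return np.array([d['cx'],d['cy']])+d['f']*p[:2]/p[2]
def tri(ds,uvs):
    A=np.zeros((3,3));b=np.zeros(3)
    for d,(u,v) in zip(ds,uvs):
        c,r=ray(d,u,v);P=np.eye(3)-np.outer(r,r);A+=P;b+=P@c
    return np.linalg.solve(A,b)
E
python3 - <<'E'
from h import *
for n in ('scene','top'):
    d=img(n); cv2.imwrite(f'pics/{n}0.png',d['frame']); print(n,d['fov_y'],d['cx'],d['cy'],(-d['R'].T@d['t']).round(), d['R'].round(3).tolist())
o=sensors.get_obs(); print({k:np.round(v,3) for k,v in o.items()}, ctrl.grasp_offset)
E
```

```text
scene 53.88684265720278 277.99224674807886 209.69550993562342 [1074.  103.  873.] [[-0.357, 0.934, 0.015], [0.767, 0.302, -0.567], [-0.534, -0.191, -0.824]]
top 48.81986170971255 274.57116346870305 203.0728008888502 [394. -68. 964.] [[-0.027, -1.0, 0.006], [-0.983, 0.025, -0.185], [0.184, -0.011, -0.983]]
{'t': np.float64(0.1), 'qpos': array([ 1.123,  0.424,  1.631,  0.   ,  1.089, -0.019]), 'qvel': array([-0.   , -0.001, -0.002,  0.001, -0.001,  0.001]), 'joint_torque': array([-1.0000e-03, -5.4561e+01, -2.7432e+01,  6.4000e-02,  1.9000e-02,
        0.0000e+00]), 'ee_pos': array([259.629, 567.981, 221.992]), 'orientation': array([-6.680e-01, -3.069e+00,  2.000e-03]), 'ft_force': array([-0.93 ,  0.61 ,  0.168]), 'moment': array([ 0.071,  0.013, -0.023]), 'grasp_force': np.float64(0.0), 'width': np.float64(87.723)} 18.700000000000003
```

View pics/scene0.png

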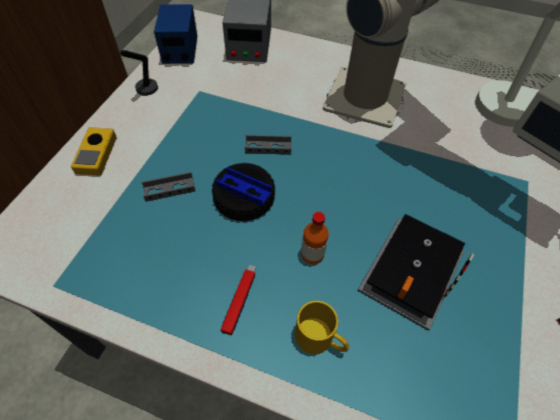

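View pics/top0.png

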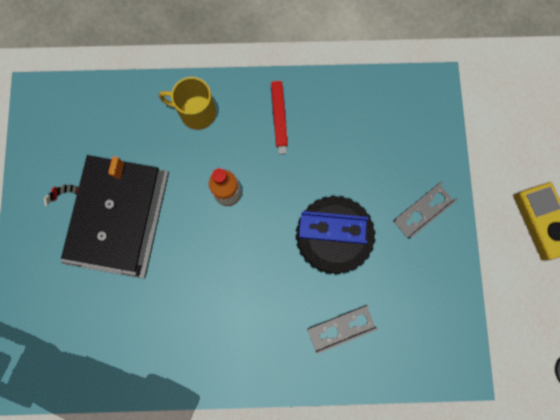

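The scene view shows the fixture at (415,265), bottle (315,240), mug (317,328), knife (240,300) and wheel (243,190). There are three bracket-shaped things:
- blue on the wheel: scene (245,186), top (334,228)
- grey: scene (268,145), top (342,328)
- grey: scene (168,187), top (425,210)

Only the blue one on the wheel fits the description. I'll confirm it in an enlarged crop.

Run:
```python
from h import *
T=img('top');S=img('scene')
f=T['frame']
a=cv2.resize(f[185:285,285:385],(400,400),interpolation=3); b=cv2.resize(f[145:285,40:180],(400,400),interpolation=3)
cv2.imwrite('pics/crop1.png',np.hstack([a,b]))
def comps(d,lo,hi,n,amin=15):
    h=cv2.cvtColor(d['frame'],cv2.COLOR_BGR2HSV);m=cv2.inRange(h,lo,hi)
    cs=cv2.findContours(m,cv2.RETR_EXTERNAL,2)[0]
    for c in cs:
        if cv2.contourArea(c)>amin:
            (x,y),(w,hh),an=cv2.minAreaRect(c); print(n,round(x,1),round(y,1),'wh',round(w,1),round(hh,1),round(an,1),'A',cv2.contourArea(c), 'box',cv2.boxPoints(((x,y),(w,hh),an)).round(1).tolist() if n.startswith('blue') else '')
for nm,d in (('T',T),('S',S)):
    comps(d,(112,120,50),(130,255,255),'blue'+nm,100)
    comps(d,(5,150,80),(16,255,255),'orange'+nm)
    comps(d,(20,150,60),(32,255,255),'yellow'+nm,50)
    g=d['frame']; reg=(g.min(2)>110).astype(np.uint8)
    box=(60,150,100,285) if nm=='T' else (375,460,225,300)
    x0,x1,y0,y1=box
    k,l,st,ce=cv2.connectedComponentsWithStats(reg[y0:y1,x0:x1])
    for s,c in zip(st[1:],ce[1:]):
        if s[4]>8: print('white',nm,(c+[x0,y0]).round(1),s[4])
```

```text
blueT 333.5 226.8 wh 69.5 28.0 5.0 A 1775.5 box [[297.6000061035156, 237.6999969482422], [300.1000061035156, 209.8000030517578], [369.29998779296875, 215.89999389648438], [366.79998779296875, 243.8000030517578]]
orangeT 223.1 184.8 wh 26.2 26.5 65.2 A 429.0 box 
orangeT 115.1 166.9 wh 12.9 18.7 14.0 A 196.5 box 
yellowT 546.8 220.9 wh 74.1 40.0 66.0 A 1307.0 box 
yellowT 192.2 100.6 wh 55.7 41.5 46.2 A 1693.5 box 
white T [108.8 203.5] 48
white T [101.4 235.6] 50
white T [145.2 259.2] 144
white T [ 98.9 267.7] 266
blueS 243.0 186.1 wh 54.8 14.3 25.4 A 606.0 box [[215.1999969482422, 180.8000030517578], [221.3000030517578, 167.89999389648438], [270.79998779296875, 191.39999389648438], [264.70001220703125, 204.3000030517578]]
orangeS 407.3 283.4 wh 6.3 15.7 26.6 A 85.5 box 
orangeS 315.5 233.0 wh 20.0 23.0 90.0 A 304.0 box 
yellowS 321.2 326.3 wh 52.0 49.4 84.3 A 1778.5 box 
yellowS 92.3 150.6 wh 30.1 53.1 19.3 A 1218.0 box
```

View pics/crop1.png

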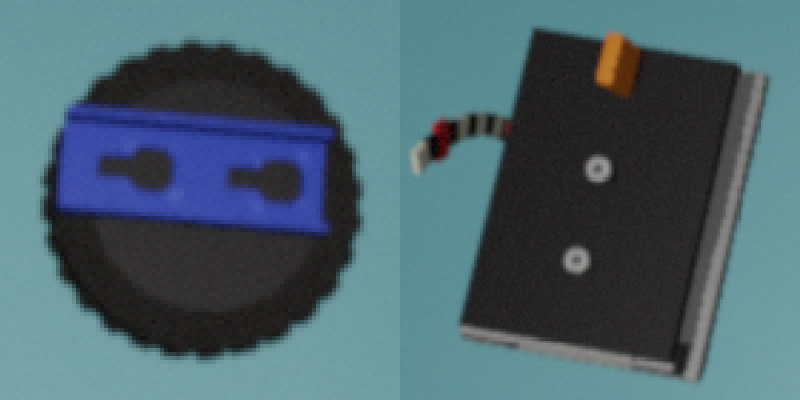

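The crop confirms the blue bracket. Its slots lead left in the top image (about world +y), with wide openings near top (323,228) for the upper and (356,230) for the lower. The screws are at (109,203.5) and (101,235.6), and the orange tab is at (115,167).

```bash
cat > m.py <<'E'
from h import *
T=img('top');S=img('scene')
h=cv2.cvtColor(T['frame'],cv2.COLOR_BGR2HSV)
sl=onz(T,101.4,235.6,63);su=onz(T,108.8,203.5,63)
print('screws',sl.round(1),su.round(1),'d',np.linalg.norm(su-sl), 'yaw',np.degrees(np.arctan2(*(su-sl)[1::-1])))
print('proj in scene', proj(S,sl),proj(S,su))
e=(su-sl)/np.linalg.norm(su-sl)
hin=sl-58*e; print('hinge',hin.round(1)); hin2=(sl+su)/2-90*e
tab=hin2+195*e; tab[2]=90; print('tab top',tab.round(1),'projT',proj(T,tab),'S',proj(S,tab))
u=(h[:,:,0]>112)&(h[:,:,0]<130)&(h[:,:,1]>120)&(h[:,:,2]>50)
m=u.astype(np.uint8); cs=max(cv2.findContours(m,cv2.RETR_CCOMP,2)[0],key=cv2.contourArea)
C,H=cv2.findContours(m,cv2.RETR_CCOMP,2)
for c,hh in zip(C,H[0]):
    if hh[3]>=0 and cv2.contourArea(c)>20: 
        M=cv2.moments(c); print('hole',M['m10']/M['m00'],M['m01']/M['m00'],cv2.contourArea(c),cv2.boundingRect(c))
hu=onz(T,322.9,227.4,53);hl=onz(T,355.4,229.9,53)
print('holes',hu.round(1),hl.round(1),np.linalg.norm(hu-hl),'yaw',np.degrees(np.arctan2(*(hu-hl)[1::-1])))
bx=(hu-hl)/np.linalg.norm(hu-hl);print('centre',(hl+44*bx).round(1),(hu-20*bx).round(1),'S',proj(S,hl+44*bx))
by=np.array([-bx[1],bx[0],0]);o=hl+44*bx;o[2]=50
for s in (-1,1):
  for q in (-1,1):
    for z in (50,74): 
        X=o+65*s*bx+25*q*by;X[2]=z;print(s,q,z,X.round(0),proj(T,X).round(1),proj(S,X).round(1))
print('cap',tri([T,S],[(219,175),(319,217)]).round(0),'bottle', onz(T,223,185,120).round())
for n,p in (('wheel',(335,235)),('mug',(192,97))): print(n,onz(T,*p,50 if n=='wheel' else 95).round())
E
python3 m.py
```

```text
screws [506.7 261.   63. ] [570.1 249.1  63. ] d 64.53066055837235 yaw -10.627393330552149
proj in scene [426.49705525 241.43477346] [416.32343084 263.01556571]
hinge [449.7 271.7  63. ]
tab top [641.6 235.7  90. ] projT [112.35884324 164.71796716] S [407.46298647 283.85871945]
hole 351.91449814126395 229.84138785625774 134.5 (341, 225, 20, 11)
hole 319.78063725490193 226.84313725490193 136.0 (309, 222, 20, 11)
holes [ 512.9 -173.2   53. ] [ 506.3 -237.4   53. ] 64.60986025941412 yaw 84.08119354141176
centre [ 510.8 -193.7   53. ] [ 510.9 -193.1   53. ] S [242.63132241 187.24353978]
-1 -1 50 [ 529. -261.   50.] [366.2 218.5] [215.2 185.5]
-1 -1 74 [ 529. -261.   74.] [368.6 216.6] [214.2 179.5]
-1 1 50 [ 479. -256.   50.] [365.2 243.4] [225.5 171.9]
-1 1 74 [ 479. -256.   74.] [367.6 242.2] [224.7 165.8]
1 -1 50 [ 542. -132.   50.] [301.3 213.5] [260.9 205. ]
1 -1 74 [ 542. -132.   74.] [302.1 211.5] [260.7 199.2]
1 1 50 [ 493. -126.   50.] [299.7 238.4] [270.3 190.5]
1 1 74 [ 493. -126.   74.] [300.4 237. ] [270.3 184.5]
cap [598.  22. 160.] bottle [589.  18. 120.]
wheel [ 498. -197.   50.]
mug [776.  81.  95.]
```

Run:
```python
from h import *
T=img('top');S=img('scene')
yaw=np.radians(-10.6);ex=np.array([np.cos(yaw),np.sin(yaw),0]);ey=np.array([-ex[1],ex[0],0])
hin=np.array([538.4,255.05,0])-90*ex;hin[2]=40;print(hin)
def onp(d,u,v,y):
    c,r=ray(d,u,v);s=(y-(c-hin)@ey)/(r@ey);p=c+s*r-hin;return np.array([p@ex,p[2]]).round(1)
for p in [(77,190),(70,189),(63,190),(56,192),(52,195),(47,199),(45,203)]:print('T',p,onp(T,*p,82))
for p in [(473,255),(470,262),(466,268),(460,277),(452,288),(447,296)]:print('S',p,onp(S,*p,82))
a=cv2.resize(T['frame'][170:230,35:110],(400,320),interpolation=3);b=cv2.resize(S['frame'][235:320,395:485],(400,378),interpolation=3)[:320]
cv2.imwrite('pics/crop2.png',np.hstack([a,b]))
```

```text
[449.93581858 271.60562156  40.        ]
T (77, 190) [143.3  -6.9]
T (70, 189) [138.6  24. ]
T (63, 190) [130.6  51. ]
T (56, 192) [121.3  75.4]
T (52, 195) [113.1  87.1]
T (47, 199) [102.7 101. ]
T (45, 203) [ 94.6 104.4]
S (473, 255) [111.1 123. ]
S (470, 262) [127.6 120.5]
S (466, 268) [133.9 105.4]
S (460, 277) [143.7  82.2]
S (452, 288) [152.6  45.7]
S (447, 296) [163.8  26.7]
```

View pics/crop2.png

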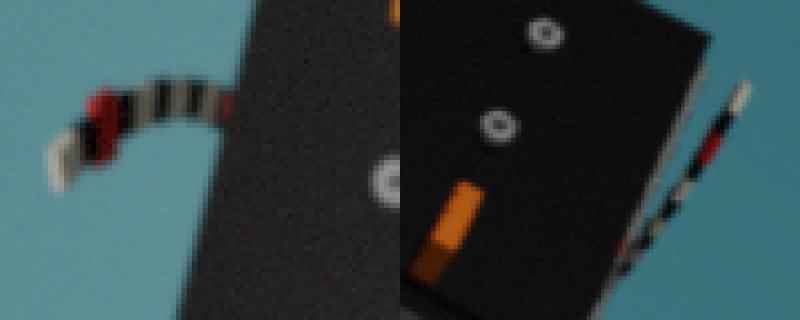

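The scale arc has a radius of about 145 mm round the hinge, and a gripper aligned with the panel normal stays clear of it. I'll turn the tool first, then go over the tab.

```bash
cat >> h.py <<'E'
YAW=np.radians(-10.6)
HIN=np.array([449.9,271.6,40.])
def panelR(a): # columns panel x,y,z
    return Ro.from_euler('z',YAW).as_matrix()@Ro.from_euler('y',-a).as_matrix()
def toolR(P): # tool z=-normal, tool y=panel y
    return np.column_stack([-P[:,0],P[:,1],-P[:,2]])
def delta(pos,R,show=True):
    o=sensors.get_obs();C=Ro.from_rotvec(o['orientation']).as_matrix()
    print('t',round(o['t'],2),'tcp',o['ee_pos'].round(1),'shift',(C.T@(np.array(pos)-o['ee_pos'])).round(1),'turn',Ro.from_matrix(C.T@R).as_rotvec().round(3),'shift after turn',(R.T@(np.array(pos)-o['ee_pos'])).round(1),'q',o['qpos'].round(2),'F',o['ft_force'].round(1),'w',round(float(o['width']),1))
E
python3 -c "
from h import *
P=panelR(0);t=HIN+P@[195,0,35];delta(t+[0,0,110],toolR(P))"
```

```text
t 0.4 tcp [259.8 568.3 222.6] shift [-485.5 -143.7   37.6] turn [-0.    -0.    -0.244] shift after turn [-436.4 -256.7   37.6] q [ 1.12  0.42  1.63  0.    1.09 -0.02] F [0.3 1.  0.5] w 87.9
```

```bash
python3 -m handwheel '[[0,0,0,0,0,-0.122,0],[0,0,0,0,0,-0.122,0],[-54.5,-32,4.5,0,0,0,0],[-54.5,-32,4.5,0,0,0,0],[-54.5,-32,4.5,0,0,0,0],[-54.5,-32,4.5,0,0,0,0],[-54.5,-32,4.5,0,0,0,0],[-54.5,-32,4.5,0,0,0,0],[-54.5,-32,4.5,0,0,0,0],[-54.5,-32,4.5,0,0,0,0]]'
python3 - <<'E'
from h import *
P=panelR(0);t=HIN+P@[195,0,35];delta(t+[0,0,110],toolR(P))
W=img('wrist')
cv2.imwrite('pics/w1.png',W['frame'])
for a in ([195,0,50],[177,-6,50],[213,6,50],[122,0,23],[58,0,23]): print(a,proj(W,HIN+P@a).round(1))
h=cv2.cvtColor(W['frame'],cv2.COLOR_BGR2HSV);m=cv2.inRange(h,(5,150,60),(16,255,255))
for c in cv2.findContours(m,0,2)[0]:
  if cv2.contourArea(c)>100: print(cv2.minAreaRect(c))
E
```

```text
t: 1.65
ee_pos: [637.7, 239.6, 187.1]
orientation: [0.29, 3.128, 0.0]
ft_force: [-0.0, -0.7, -0.2]
width: 87.5
grasp_force: 0.0
t 1.65 tcp [637.7 239.6 187.1] shift [-4.6 -3.1  2.1] turn [0. 0. 0.] shift after turn [-4.6 -3.1  2.1] q [ 0.34  0.54  1.52  0.    1.08 -1.04] F [-0.  -0.7 -0.2] w 87.5
[195, 0, 50] [278.5 222.9]
[177, -6, 50] [271.3 202.3]
[213, 6, 50] [285.5 242.8]
[122, 0, 23] [278.6 134.4]
[58, 0, 23] [278.5  54.3]
((276.5, 218.5), (47.0, 15.0), 90.0)
((31.499996185302734, 219.49996948242188), (62.99999237060547, 66.99998474121094), 0.0)
((94.09452056884766, 192.2460479736328), (50.112022399902344, 21.410400390625), 62.402706146240234)
```

View pics/w1.png

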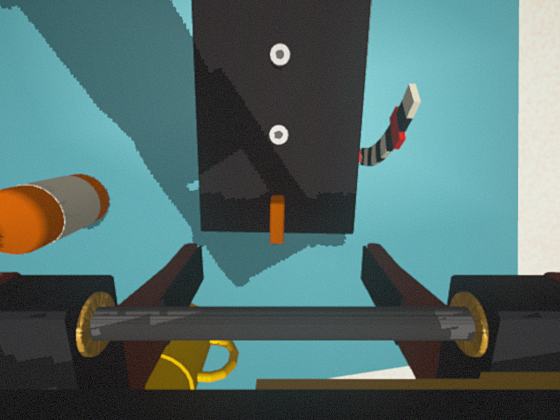

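The wrist view shows the tab at (277,218), within 2 mm of the predicted (278.5,223), and the screws at (280,54) and (279,134), also as predicted. I'll go down, then close.

```bash
python3 -m handwheel '[[-4.5,-4,30,0,0,0,0],[0,0,40,0,0,0,0],[0,0,40,0,0,0,0],[0,0,21,0,0,0,0],[0,0,0,0,0,0,0],[0,0,0,0,0,0,1],[0,0,0,0,0,0,1],[0,0,0,0,0,0,1],[0,0,0,0,0,0,1],[0,0,0,0,0,0,1]]'
python3 - <<'E'
from h import *
# lift plan: constant per-row increments about hinge
g=np.array([195,0,35-19.])
n=10
for tot in (35,37):
  a=np.radians(tot)/n
  P0=panelR(0);P1=panelR(a);T0=toolR(P0)
  p0=HIN+P0@g;p1=HIN+P1@g
  print('row',(T0.T@(p1-p0)).round(2),Ro.from_matrix(T0.T@toolR(P1)).as_rotvec().round(4))
delta(HIN+P0@g,toolR(P0))
E
```

```text
t: 2.95
ee_pos: [639.9, 236.4, 56.4]
orientation: [0.29, 3.128, 0.0]
ft_force: [-0.1, 0.3, -0.2]
width: 41.3
grasp_force: 0.0
row [  1.34  -0.   -11.87] [-0.     -0.0611 -0.    ]
row [  1.44  -0.   -12.55] [-0.     -0.0646  0.    ]
t 2.95 tcp [639.9 236.4  56.4] shift [-1.7 -0.4  0.4] turn [0. 0. 0.] shift after turn [-1.7 -0.4  0.4] q [ 0.34  0.71  1.58 -0.    0.86 -1.05] F [-0.1  0.3 -0.2] w 41.3
```

```bash
python3 -m handwheel '[[0,0,0,0,0,0,1],[0,0,0,0,0,0,1],[0,0,0,0,0,0,1],[0,0,0,0,0,0,1],[0,0,0,0,0,0,1],[0,0,0,0,0,0,1]]'
```

```text
t: 3.7
ee_pos: [639.5, 234.9, 56.0]
orientation: [-0.291, -3.127, 0.003]
ft_force: [-0.8, -6.5, 2.7]
width: 11.8
grasp_force: 29.9
```

```bash
python3 -m handwheel '[[0.7,0,-6,0,-0.031,0,1],[0.7,0,-6,0,-0.031,0,1],[0.7,0,-6,0,-0.031,0,1],[0.7,0,-6,0,-0.031,0,1],[0.7,0,-6,0,-0.031,0,1],[0.7,0,-6,0,-0.031,0,1],[0.7,0,-6,0,-0.031,0,1],[0.7,0,-6,0,-0.031,0,1],[0.7,0,-6,0,-0.031,0,1],[0.7,0,-6,0,-0.031,0,1]]'
python3 - <<'E'
from h import *
P=panelR(.31);delta(HIN+P@[195,0,16],toolR(P))
E
```

```text
t: 4.95
ee_pos: [625.6, 237.9, 114.2]
orientation: [0.262, 2.819, -0.043]
ft_force: [8.9, -7.1, -7.5]
width: 12.0
grasp_force: 29.9
t 4.95 tcp [625.6 237.9 114.2] shift [-2.   0.8  0.1] turn [-0.001  0.002 -0.   ] shift after turn [-2.   0.8  0.1] q [ 0.43  0.54  1.78 -0.33  0.59 -0.71] F [ 8.9 -7.1 -7.5] w 12.0
```

```bash
python3 -m handwheel '[[0.7,0,-6,0,-0.031,0,1],[0.7,0,-6,0,-0.031,0,1],[0.7,0,-6,0,-0.031,0,1],[0.7,0,-6,0,-0.031,0,1],[0.7,0,-6,0,-0.031,0,1],[0.7,0,-6,0,-0.031,0,1],[0.7,0,-6,0,-0.031,0,1],[0.7,0,-6,0,-0.031,0,1],[0.7,0,-6,0,-0.031,0,1],[0,0,0,0,0,0,1]]'
python3 - <<'E'
from h import *
P=panelR(.61);delta(HIN+P@[195,0,16],toolR(P))
o=sensors.get_obs();C=Ro.from_rotvec(o['orientation']).as_matrix();g=o['ee_pos']-19*C[:,2]-HIN
e=panelR(0); print('ang by pos',np.arctan2(g[2],g@e[:,0])-np.arctan2(35,195),'by rot',np.arccos(-C[2,2]))
E
```

```text
t: 6.2
ee_pos: [597.6, 243.7, 161.4]
orientation: [0.236, 2.541, -0.074]
ft_force: [2.9, -3.2, 1.0]
width: 12.5
grasp_force: 29.9
t 6.2 tcp [597.6 243.7 161.4] shift [-2.2  0.2 -2.6] turn [-0.001 -0.019 -0.   ] shift after turn [-2.2  0.3 -2.6] q [ 0.55  0.43  1.96 -0.95  0.48 -0.04] F [ 2.9 -3.2  1. ] w 12.5
ang by pos 0.5987740323701747 by rot 0.590933986774039
```

```bash
python3 -m handwheel '[[0,0,0,0,0,0,0.5],[0,0,0,0,0,0,0.5],[0,0,0,0,0,0,0.4],[0,0,0,0,0,0,0],[0,0,0,0,0,0,0],[0,0,-20,0,0,0,0],[0,0,-40,0,0,0,0],[0,0,-50,0,0,0,0],[0,0,-40,0,0,0,0],[0,0,0,0,0,0,0]]'
python3 - <<'E'
from h import *
W=img('wrist');S=img('scene');T=img('top')
for n,d in (('W',W),('S',S),('T',T)):
  g=d['frame'];print(n)
  pr=[proj(d,HIN+panelR(.595)@[x,0,23]) for x in (58,122)];print('pred',np.round(pr,1))
  m=((g.min(2)>100)&(g.max(2).astype(int)-g.min(2)<40)).astype(np.uint8)
  k,l,st,ce=cv2.connectedComponentsWithStats(m)
  for s,c in zip(st[1:],ce[1:]):
    if s[4]>15 and min(np.linalg.norm(c-p) for p in pr)<30: print(c.round(1),s[4])
W2=np.hstack([cv2.resize(T['frame'][130:290,30:190],(400,400),interpolation=3),cv2.resize(W['frame'],(400,300))[:,:].repeat(1,0) if 0 else cv2.copyMakeBorder(cv2.resize(W['frame'],(400,300)),0,100,0,0,0)])
cv2.imwrite('pics/c3.png',W2)
E
```

```text
t: 7.45
ee_pos: [515.3, 260.9, 288.2]
orientation: [0.235, 2.54, -0.066]
ft_force: [1.5, -0.5, 0.2]
width: 87.8
grasp_force: 0.0
W
pred [[279.6  56.3]
 [279.8 130.6]]
[281.   56.7] 211
[280.3 130.6] 228
S
pred [[433.9 227.6]
 [431.  236.6]]
T
pred [[ 93.2 245.7]
 [ 92.4 215.2]]
[ 92.6 215.2] 55
[ 88.2 267.6] 39
```

View pics/c3.png

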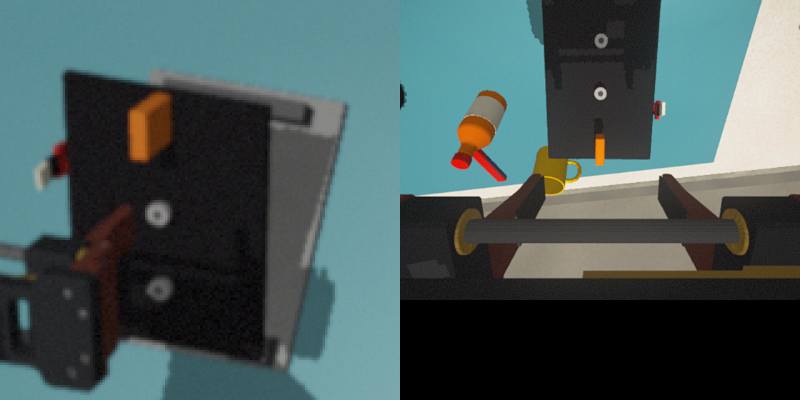

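The panel holds at about 0.595 rad: the model's screw predictions match to 1 px in the wrist view, e.g. (280,131), and to 0.2 px in the top view. Next I'll check the wrist-roll range for the bracket grasp with a fitted arm model.

```bash
cat > ik.py <<'E'
from h import *
from scipy.optimize import least_squares
def fkR(q): return Ro.from_euler('ZYZYZ',[q[0],q[1]+q[2],q[3],q[4],-0+q[5]+np.pi/2]).as_matrix()
def fk(q,p):
    a,d,L2,o,L3,Lt=p
    s,c=np.sin,np.cos; t=q[1]+q[2]
    r=a+L2*s(q[1])+o*c(t)+L3*s(t); z=d+L2*c(q[1])-o*s(t)+L3*c(t)
    return np.array([r*c(q[0]),r*s(q[0]),z])+fkR(q)[:,2]*Lt
o=sensors.get_obs()
smp=[([1.123,.423,1.63,0,1.089,-.019],[259.83,568.41,222.68]),([.34,.54,1.52,0,1.08,-1.04],[637.7,239.6,187.1]),([.34,.71,1.58,0,.86,-1.05],[639.9,236.4,56.4]),([.43,.54,1.78,-.33,.59,-.71],[625.6,237.9,114.2]),([.55,.43,1.96,-.95,.48,-.04],[597.6,243.7,161.4]),(o['qpos'],o['ee_pos'])]
P=least_squares(lambda p:np.concatenate([fk(q,p)-x for q,x in smp]+[0.01*(p-np.array([0,300,350,0,350,250]))]),[0,300,350,0,350,250])
p=P.x
lo=np.array([-3,-.9,.09,-1.31,.11,-2.54]);hi=np.array([3,2.11,2.58,4.45,2.69,2.54])
def ik(pos,R,seeds=None):
    best=None
    rng=np.random.default_rng(0)
    for k in range(25):
        q0=np.array(seeds) if seeds is not None and k==0 else np.array([np.arctan2(pos[1],pos[0]),.5,1.7,rng.uniform(-1.2,1.2),rng.uniform(.3,1.5),rng.uniform(-2.4,2.4)])
        f=lambda q:np.concatenate([(fk(q,p)-pos)/100,Ro.from_matrix(fkR(q).T@R).as_rotvec()])
        s=least_squares(f,np.clip(q0,lo+.01,hi-.01),bounds=(lo,hi))
        if best is None or s.cost<best.cost-1e-6:best=s
    return best.x.round(2),best.cost
E
python3 - <<'E'
from ik import *
print('fit',p.round(),P.fun[:18].round(1)); 
C=Ro.from_rotvec(o['orientation']).as_matrix();print('R err',Ro.from_matrix(C.T@fkR(o['qpos'])).magnitude(), 'q',o['qpos'].round(2))
W=img('wrist');cam=-W['R'].T@W['t'];print('cam in tool',C.T@(cam-o['ee_pos']))
YB=np.radians(83.7);B=Ro.from_euler('z',YB).as_matrix();PP=panelR(.595)
ob=np.array([510.8,-193.5,50])
flip=np.diag([1,-1,-1.])  # tool x=bracket x
for opt in 'AB':
  F=flip if opt=='B' else np.diag([-1,1,-1.])
  for phi in (-35,-25,-17,0,17,35):
    # tool z rotated about bracket y by phi
    L=Ro.from_euler('y',phi,degrees=True).as_matrix()@F
    out=[]
    for Rb,org in ((B,ob),(PP,HIN+PP@[102,0,10]),(PP,HIN+PP@[80,0,10])):
      R=Rb@L; gp=org+Rb[:,2]*16; pos=gp+R[:,2]*15
      q,c=ik(pos,R);out.append((q.tolist(),round(c,4)))
    print(opt,phi,*out,sep='\n  ')
E
```

```text
Traceback (most recent call last):
  File "ik.py", line 11, in <module>
    P=least_squares(lambda p:np.concatenate([fk(q,p)-x for q,x in smp]+[0.01*(p-np.array([0,300,350,0,350,250]))]),[0,300,350,0,350,250])
  File "ik.py", line 11, in <lambda>
    P=least_squares(lambda p:np.concatenate([fk(q,p)-x for q,x in smp]+[0.01*(p-np.array([0,300,350,0,350,250]))]),[0,300,350,0,350,250])
                                             ~~^^^^^
  File "ik.py", line 8, in fk
    return np.array([r*c(q[0]),r*s(q[0]),z])+fkR(q)[:,2]*Lt
                                             ~~~^^^
  File "ik.py", line 3, in fkR
    def fkR(q): return Ro.from_euler('ZYZYZ',[q[0],q[1]+q[2],q[3],q[4],-0+q[5]+np.pi/2]).as_matrix()
                       ~~~~~~~~~~~~~^^^^^^^^^^^^^^^^^^^^^^^^^^^^^^^^^^^^^^^^^^^^^^^^^^^^
  File "scipy/spatial/transform/_rotation.pyx", line 1413, in scipy.spatial.transform._rotation.Rotation.from_euler
ValueError: Expected axis specification to be a non-empty string of upto 3 characters, got ZYZYZ
```

```bash
sed -i "3s/.*/def fkR(q): return (Ro.from_euler('ZYZ',[q[0],q[1]+q[2],q[3]])*Ro.from_euler('YZ',[q[4],q[5]+np.pi\/2])).as_matrix()/" ik.py
cat > r.py <<'E'
from ik import *
print('fit',p.round(),P.fun[:18].round(1)); 
C=Ro.from_rotvec(o['orientation']).as_matrix();print('R err',Ro.from_matrix(C.T@fkR(o['qpos'])).magnitude(), 'q',o['qpos'].round(2))
W=img('wrist');cam=-W['R'].T@W['t'];print('cam in tool',C.T@(cam-o['ee_pos']))
YB=np.radians(83.7);B=Ro.from_euler('z',YB).as_matrix();PP=panelR(.595)
ob=np.array([510.8,-193.5,50])
for opt in 'AB':
  F=np.diag([1,-1,-1.]) if opt=='B' else np.diag([-1,1,-1.])
  for phi in (-35,-17,0,17,35):
    L=Ro.from_euler('y',phi,degrees=True).as_matrix()@F
    out=[]
    for Rb,org in ((B,ob),(PP,HIN+PP@[102,0,10]),(PP,HIN+PP@[80,0,10])):
      R=Rb@L; gp=org+Rb[:,2]*16; pos=gp+R[:,2]*15
      q,c=ik(pos,R);out.append((q.tolist(),round(c,4)))
    print(opt,phi,*out,sep='\n  ')
E
python3 r.py
```

```text
fit [ 27. 272. 547.  62. 456. 282.] [ 11.1  -4.3  -0.4   4.5 -12.4   2.9   3.6  -8.8   1.4   4.2  -5.    2.8
  -0.2  -1.8  -2.   -1.5  -1.6  -4.7]
R err 3.407798102808897e-16 q [ 0.67  0.15  1.99 -0.69  0.72 -0.24]
cam in tool [ 7.10438539e+01 -1.53522109e-01 -1.62609408e+02]
A
  -35
  ([-0.61, 0.71, 1.8, 0.62, 1.05, 2.21], np.float64(0.0))
  ([0.84, 0.75, 2.23, 4.23, 1.13, 1.42], np.float64(0.0))
  ([0.88, 0.78, 2.25, 4.25, 1.15, 1.46], np.float64(0.0))
A
  -17
  ([-0.5, 0.61, 1.87, 0.38, 0.81, 2.47], np.float64(0.0))
  ([0.76, 0.57, 2.19, 4.42, 0.72, 1.1], np.float64(0.0))
  ([0.79, 0.59, 2.22, 4.4, 0.74, 1.16], np.float64(0.0))
A
  0
  ([-0.44, 0.56, 1.96, 0.25, 0.6, 2.54], np.float64(0.0131))
  ([0.66, 0.48, 2.1, -1.27, 0.45, 0.42], np.float64(0.0))
  ([0.69, 0.49, 2.12, -1.31, 0.46, 0.49], np.float64(0.0001))
A
  17
  ([-0.17, 0.58, 2.01, -0.74, 0.59, -2.54], np.float64(0.0076))
  ([0.55, 0.46, 1.97, -0.41, 0.52, -0.49], np.float64(0.0))
  ([0.58, 0.47, 2.01, -0.45, 0.49, -0.43], np.float64(0.0))
A
  35
  ([-0.08, 0.64, 1.97, -0.93, 0.8, -2.35], np.float64(0.0))
  ([0.46, 0.52, 
[... 332 characters left out ...]
67], np.float64(0.0))
  ([0.76, 0.57, 2.19, 4.42, 0.72, -2.04], np.float64(0.0))
  ([0.79, 0.59, 2.22, 4.4, 0.74, -1.98], np.float64(0.0))
B
  0
  ([-0.36, 0.57, 1.93, -0.0, 0.65, -0.25], np.float64(0.0))
  ([0.69, 0.49, 2.1, -1.31, 0.52, -2.54], np.float64(0.0085))
  ([0.71, 0.5, 2.12, -1.31, 0.51, -2.54], np.float64(0.0047))
B
  17
  ([-0.22, 0.57, 1.96, -0.51, 0.64, 0.31], np.float64(0.0))
  ([0.53, 0.46, 1.97, -0.33, 0.52, 2.54], np.float64(0.0008))
  ([0.55, 0.47, 2.0, -0.31, 0.49, 2.54], np.float64(0.0018))
B
  35
  ([-0.08, 0.64, 1.97, -0.93, 0.8, 0.79], np.float64(0.0))
  ([0.46, 0.52, 1.82, 0.01, 0.82, 2.21], np.float64(0.0))
  ([0.48, 0.52, 1.86, 0.01, 0.77, 2.22], np.float64(0.0))
```

Option A works: grip the bracket with the tool pitched about 34° about the bracket's y, then place it with the tool vertical. That keeps joint 6 in range. Next I'll plan the path to hover.

```bash
cat > plan.py <<'E'
from ik import *
PHI=0.595
L=Ro.from_euler('y',PHI).as_matrix()@np.diag([-1,1,-1.])
def path(pos1,R1,n):
    pos0=o['ee_pos'];C=Ro.from_rotvec(o['orientation']);d=(C.inv()*Ro.from_matrix(R1)).as_rotvec();q=o['qpos']
    dR=Ro.from_rotvec(d/n);print('n',n,'turn/row',(d/n).round(3),np.degrees(np.linalg.norm(d/n)).round(1))
    for k in range(n):
        sh=((C*Ro.from_rotvec(d*k/n)).inv()).apply((pos1-pos0)/n)
        q,c=ik(pos0+(pos1-pos0)*(k+1)/n,(C*Ro.from_rotvec(d*(k+1)/n)).as_matrix(),q) if k%3==2 or k==n-1 else (q,0)
        print(sh.round(1),q if k%3==2 or k==n-1 else '',round(c,4))
E
python3 - <<'E'
from plan import *
B=Ro.from_euler('z',np.radians(83.5)).as_matrix()
R=B@L;pos=np.array([510.8,-193.5,50])+[0,0,8]-110*R[:,2]
print('hover',pos);path(pos,R,14)
E
```

```text
hover [ 517.77965316 -132.24037043  149.09633487]
n 14 turn/row [ 0.     0.064 -0.123] 7.9
[  0.9 -27.4  11. ]  0
[  3.6 -27.1  11.2]  0
[  6.2 -26.5  11.5] [ 0.47  0.15  1.99 -0.41  0.74 -1.01] 0.0
[  8.6 -25.6  12. ]  0
[ 10.9 -24.4  12.6]  0
[ 13.  -22.9  13.4] [ 0.3   0.21  1.97 -0.31  0.84 -1.6 ] 0.0
[ 14.8 -21.2  14.3]  0
[ 16.4 -19.3  15.3]  0
[ 17.6 -17.2  16.4] [ 0.18  0.3   1.93 -0.39  0.94 -2.02] 0.0
[ 18.5 -15.   17.5]  0
[ 19.1 -12.6  18.7]  0
[ 19.3 -10.3  20. ] [ 0.1   0.4   1.92 -0.56  0.99 -2.34] 0.0
[19.1 -7.9 21.2]  0
[18.5 -5.6 22.4] [ 0.05  0.47  1.93 -0.72  0.99 -2.5 ] 0.0
```

```bash
python3 -m handwheel '[[1,-27,11.5,0,0.064,-0.123,0],[3.5,-27,11.5,0,0.064,-0.123,0],[6,-26.5,12,0,0.064,-0.123,0],[8.5,-25.5,12.5,0,0.064,-0.123,0],[11,-24.5,13,0,0.064,-0.123,0],[13,-23,14,0,0.064,-0.123,0],[15,-21,15,0,0.064,-0.123,0],[16.5,-19.5,16,0,0.064,-0.123,0],[17.5,-17,17,0,0.064,-0.123,0],[18.5,-15,18,0,0.064,-0.123,0]]'
python3 - <<'E'
from plan import *
B=Ro.from_euler('z',np.radians(83.5)).as_matrix()
R=B@L;pos=np.array([510.8,-193.5,50])+[0,0,8]-90*R[:,2]
print('hover',pos,'now',o['ee_pos'],o['qpos'].round(2));path(pos,R,4)
E
```

```text
t: 8.9
ee_pos: [518.7, -21.5, 181.3]
orientation: [1.396, -2.6, 0.474]
ft_force: [-0.1, 0.1, 0.7]
width: 87.9
grasp_force: 0.0
hover [ 516.51062531 -143.3784849   132.5333649 ] now [518.67586632 -21.50368976 181.28414544] [ 0.14  0.36  1.9  -0.43  0.96 -2.15]
n 4 turn/row [ 0.002  0.063 -0.121] 7.8
[ 20.8 -12.8  22. ]  0
[ 20.7 -10.2  23.3]  0
[20.3 -7.7 24.6] [ 0.05  0.46  1.93 -0.66  0.96 -2.41] 0.0
[19.5 -5.3 25.9] [ 0.02  0.5   1.94 -0.75  0.95 -2.48] 0.0
```

```bash
python3 -m handwheel '[[21,-13,22,0.002,0.063,-0.121,0],[20.5,-10,23,0.002,0.063,-0.121,0],[20.5,-7.5,24.5,0.002,0.063,-0.121,0],[19.5,-5.5,26,0.002,0.063,-0.121,0],[0,0,0,0,0,0,0]]'
python3 - <<'E'
from plan import *
B=Ro.from_euler('z',np.radians(83.5)).as_matrix();R=B@L
ob=np.array([510.8,-193.5,50]);delta(ob+[0,0,8]-90*R[:,2],R)
W=img('wrist');cv2.imwrite('pics/w2.png',W['frame'])
for a in ([65,25,24],[65,-25,24],[-65,25,24],[-65,-25,24],[20,0,4],[-44,0,4]):print(a,proj(W,ob+B@a).round(1))
h=cv2.cvtColor(W['frame'],cv2.COLOR_BGR2HSV);m=cv2.inRange(h,(112,110,40),(130,255,255))
c=max(cv2.findContours(m,0,2)[0],key=cv2.contourArea);print(cv2.approxPolyDP(c,4,True).reshape(-1,2).tolist())
E
```

```text
t: 9.52
ee_pos: [514.9, -142.8, 131.6]
orientation: [1.758, -1.982, 0.538]
ft_force: [0.2, 0.6, 0.9]
width: 87.7
grasp_force: 0.0
t 9.53 tcp [ 514.9 -142.8  131.6] shift [ 0.8 -1.7 -0.5] turn [ 0.002  0.004 -0.006] shift after turn [ 0.8 -1.7 -0.5] q [ 0.03  0.51  1.91 -0.74  0.96 -2.48] F [0.2 0.6 0.9] w 87.7
[65, 25, 24] [313.2 297. ]
[65, -25, 24] [242.7 297.4]
[-65, 25, 24] [307.4 138.4]
[-65, -25, 24] [248.2 138.7]
[20, 0, 4] [278.2 242.4]
[-44, 0, 4] [278.1 171.8]
[[307, 141], [301, 154], [254, 153], [249, 142], [242, 279], [246, 302], [313, 299]]
```

View pics/w2.png

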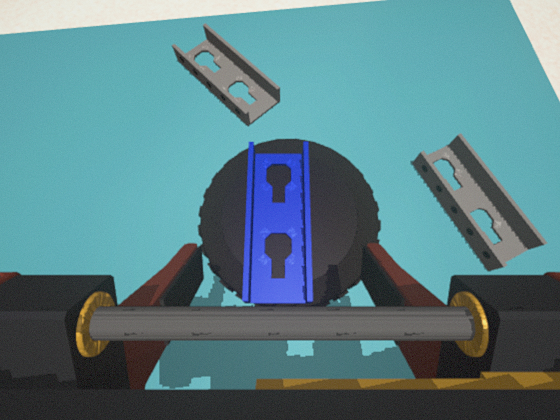

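The wrist view shows the blue bracket centred between the fingers, with corners at (249,142), (307,141), (246,302) and (313,299). That is within 2–3 px of the prediction, and the slots lead to the near (+x) end. I'll descend along the tool axis and grip.

```bash
python3 -m handwheel '[[0.8,-1.7,30,0.002,0.004,-0.006,0],[0,0,30,0,0,0,0],[0,0,20,0,0,0,0],[0,0,9.5,0,0,0,0],[0,0,0,0,0,0,0]]'
python3 - <<'E'
from plan import *
B=Ro.from_euler('z',np.radians(83.5)).as_matrix();R=B@L
delta(np.array([510.8,-193.5,58]),R)
E
```

```text
t: 10.2
ee_pos: [513.1, -192.3, 60.6]
orientation: [1.765, -1.975, 0.547]
ft_force: [-0.3, 0.1, -0.5]
width: 87.6
grasp_force: 0.0
t 10.2 tcp [ 513.1 -192.3   60.6] shift [-0.2  2.2  3. ] turn [-0.006  0.    -0.001] shift after turn [-0.2  2.1  3. ] q [-0.06  0.63  1.93 -0.87  0.82 -2.4 ] F [-0.3  0.1 -0.5] w 87.6
```

```bash
python3 -m handwheel '[[0,1.5,2,0,0,0,0],[0,0,0,0,0,0,0],[0,0,0,0,0,0,1],[0,0,0,0,0,0,1],[0,0,0,0,0,0,1],[0,0,0,0,0,0,1],[0,0,0,0,0,0,1],[0,0,0,0,0,0,1],[0,0,0,0,0,0,1]]'
```

```text
t: 11.32
ee_pos: [511.7, -193.2, 59.1]
orientation: [1.766, -1.975, 0.547]
ft_force: [0.6, -0.0, 0.8]
width: 50.0
grasp_force: 30.0
```

```bash
python3 -m handwheel '[[8,0,-12,0,0,0,1],[17,0,-25,0,0,0,1],[22,0,-33,0,0,0,1],[22,0,-33,0,0,0,1],[22,0,-33,0,0,0,1],[11,0,-16,0,0,0,1],[0,0,0,0,0,0,1]]'
python3 - <<'E'
from plan import *
PP=panelR(.595);R=PP@L
pos=HIN+PP@[102,0,10+90]+PP@[0,0,9]
print(o['ee_pos'],o['qpos'].round(2),o['ft_force'].round(1),'goal',pos);pos[2]=max(pos[2],o['ee_pos'][2]);path(pos,R,16)
E
```

```text
t: 12.2
ee_pos: [499.1, -173.2, 216.9]
orientation: [1.717, -1.987, 0.625]
ft_force: [0.7, 0.2, -1.9]
width: 49.8
grasp_force: 30.0
[ 499.05074787 -173.20979319  216.92878433] [-0.    0.35  1.93 -0.76  1.05 -2.54] [ 0.7  0.2 -1.9] goal [472.87679461 267.30000977 187.44007933]
n 16 turn/row [-0.035 -0.028  0.097] 6.1
[-21.6   5.1 -16.4]  0
[-21.4   7.8 -15.5]  0
[-21.   10.4 -14.6] [ 0.1   0.35  1.89 -0.56  1.16 -2.28] 0.0
[-20.2  12.8 -13.7]  0
[-19.2  15.2 -12.6]  0
[-18.   17.4 -11.5] [ 0.19  0.34  1.84 -0.38  1.22 -2.  ] 0.0
[-16.5  19.5 -10.4]  0
[-14.8  21.3  -9.3]  0
[-12.9  23.   -8.1] [ 0.28  0.34  1.82 -0.23  1.22 -1.69] 0.0
[-10.8  24.4  -6.9]  0
[-8.6 25.6 -5.8]  0
[-6.2 26.5 -4.7] [ 0.37  0.32  1.81 -0.1   1.16 -1.36] 0.0
[-3.7 27.1 -3.6]  0
[-1.2 27.4 -2.6]  0
[ 1.4 27.5 -1.7] [ 0.47  0.31  1.81 -0.01  1.06 -1.  ] 0.0
[ 4.1 27.3 -0.8] [ 0.51  0.31  1.82  0.    1.01 -0.87] 0.0
```

```bash
python3 -m handwheel '[[-21.5,5,-16.5,-0.035,-0.028,0.097,1],[-21.5,8,-15.5,-0.035,-0.028,0.097,1],[-21,10.5,-14.5,-0.035,-0.028,0.097,1],[-20,13,-13.5,-0.035,-0.028,0.097,1],[-19,15,-12.5,-0.035,-0.028,0.097,1],[-18,17.5,-11.5,-0.035,-0.028,0.097,1],[-16.5,19.5,-10.5,-0.035,-0.028,0.097,1],[-15,21,-9.5,-0.035,-0.028,0.097,1],[-13,23,-8,-0.035,-0.028,0.097,1]]'
python3 - <<'E'
from plan import *
PP=panelR(.595);R=PP@L
pos=HIN+PP@[102,0,10+90]+PP@[0,0,9]
print(o['ee_pos'],o['qpos'].round(2),'goal',pos);pos[2]=215;path(pos,R,7)
E
```

```text
t: 13.32
ee_pos: [484.1, 74.3, 215.0]
orientation: [0.709, -2.82, 0.317]
ft_force: [-0.3, -0.0, -1.6]
width: 49.8
grasp_force: 30.0
[484.13833284  74.32838889 214.98171244] [ 0.26  0.35  1.81 -0.23  1.22 -1.7 ] goal [472.87679461 267.30000977 187.44007933]
n 7 turn/row [-0.034 -0.029  0.096] 6.1
[-10.7  24.5  -6.9]  0
[-8.5 25.6 -5.7]  0
[-6.1 26.5 -4.6] [ 0.37  0.33  1.81 -0.1   1.16 -1.36] 0.0
[-3.7 27.1 -3.6]  0
[-1.1 27.5 -2.6]  0
[ 1.5 27.5 -1.6] [ 0.47  0.32  1.82 -0.01  1.05 -1.  ] 0.0
[ 4.1 27.3 -0.8] [ 0.51  0.32  1.82  0.    1.01 -0.87] 0.0
```

```bash
python3 -m handwheel '[[-10.5,24.5,-7,-0.034,-0.029,0.096,1],[-8.5,25.5,-6,-0.034,-0.029,0.096,1],[-6,26.5,-4.5,-0.034,-0.029,0.096,1],[-3.5,27,-3.5,-0.034,-0.029,0.096,1],[-1,27.5,-2.5,-0.034,-0.029,0.096,1],[1.5,27.5,-1.5,-0.034,-0.029,0.096,1],[4,27.5,-1,-0.034,-0.029,0.096,1],[0,0,0,0,0,0,1]]'
python3 - <<'E'
from plan import *
PP=panelR(.595);R=PP@L
delta(HIN+PP@[102,0,109],R)
T=img('top');W=img('wrist');S=img('scene')
v=np.hstack([cv2.resize(W['frame'][60:340,130:430],(430,401)),cv2.resize(T['frame'][150:310,40:188],(370,401),interpolation=3)])
cv2.imwrite('pics/c4.png',v)
tcp=o['ee_pos']; C=Ro.from_rotvec(o['orientation']).as_matrix();RB=C@L.T
org=tcp-RB@[0,0,9]
for n,d in (('W',W),('T',T)):
  for a in ([65,25,24],[65,-25,24],[-65,25,24],[-65,-25,24],[65,25,0],[65,-25,0],[20,0,4],[-44,0,4]):print(n,a,proj(d,org+RB@a).round(1))
  h=cv2.cvtColor(d['frame'],cv2.COLOR_BGR2HSV);m=cv2.inRange(h,(112,110,40),(130,255,255))
  for c in cv2.findContours(m,0,2)[0]:
    if cv2.contourArea(c)>100: print(cv2.approxPolyDP(c,3,True).reshape(-1,2).tolist())
E
```

```text
t: 14.32
ee_pos: [471.3, 266.9, 215.2]
orientation: [0.28, 3.127, -0.004]
ft_force: [0.3, -0.7, -2.0]
width: 50.0
grasp_force: 30.0
t 14.32 tcp [471.3 266.9 215.2] shift [-1.4  0.8 27.7] turn [-0.002  0.003  0.006] shift after turn [-1.5  0.7 27.7] q [ 0.5   0.31  1.82 -0.    1.01 -0.89] F [ 0.3 -0.7 -2. ] w 50.0
W [65, 25, 24] [340.4 404.5]
W [65, -25, 24] [226.9 404.2]
W [-65, 25, 24] [327.  146.7]
W [-65, -25, 24] [240.2 146.6]
W [65, 25, 0] [332.2 393.4]
W [65, -25, 0] [234.6 393.2]
W [20, 0, 4] [283.4 301.8]
W [-44, 0, 4] [283.4 193.9]
[[228, 341], [227, 378], [337, 377], [334, 340], [293, 340], [291, 357], [272, 357], [270, 340]]
[[240, 149], [230, 305], [261, 306], [262, 293], [273, 284], [284, 283], [301, 293], [303, 306], [333, 306], [325, 149], [319, 152], [319, 180], [315, 166], [249, 166], [245, 149]]
T [65, 25, 24] [ 39.4 212. ]
T [65, -25, 24] [ 71.4 216.9]
T [-65, 25, 24] [ 45.5 283.2]
T [-65, -25, 24] [ 75.3 287.9]
T [65, 25, 0] [ 47.7 205.7]
T [65, -25, 0] [ 78.8 210.4]
T [20, 0, 4] [ 63.6 234.4]
T [-44, 0, 4] [ 65.7 268.3]
[[46, 268], [47, 282], [53, 276], [73, 278], [76, 285], [81, 277], [79, 273], [69, 275]]
[[42, 213], [45, 223], [80, 222], [79, 210], [49, 207]]
```

View pics/c4.png

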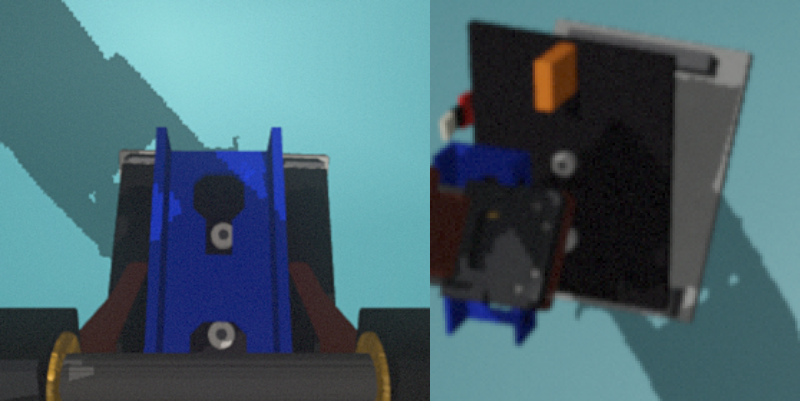

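The crop shows the bracket gripped square, with both screws visible through its keyholes: lower wide opening at about (283,198), and screws at about (284,224) and (284,293). I'll fit the bracket's offset in the gripper from its edges.

```bash
cat > fit.py <<'E'
from plan import *
PP=panelR(.595)
def measure(col=283):
    W=img('wrist');tcp=o['ee_pos'];C=Ro.from_rotvec(o['orientation']).as_matrix();RB=C@L.T
    h=cv2.cvtColor(W['frame'],cv2.COLOR_BGR2HSV);m=cv2.inRange(h,(110,90,30),(132,255,255))
    s=(m[:,col-3:col+4]>0).mean(1)>.5;tr=np.flatnonzero(np.diff(s.astype(int)))+1
    print('transitions',[(int(t),'on' if s[t] else 'off') for t in tr])
    return W,tcp,C,RB
def rows(W,tcp,RB,g,pts):
    gx,gz,dp=g;Rb=RB@Ro.from_euler('y',dp).as_matrix();org=tcp-Rb@np.array([gx,0,gz]);return org,Rb,np.array([proj(W,org+Rb@a)[1] for a in pts])
E
python3 - <<'E'
from fit import *
W,tcp,C,RB=measure()
pts=[(-65,0,4),(-55,0,4),(-17.5,0,4),(9,0,4)]
for z in (4,0): print(z,rows(W,tcp,RB,(0,9,0),[(x,0,z) for x in (-65,-55,-33,-17.5,9,20,46.5)])[2].round(1))
print('screw pred',[proj(W,HIN+PP@[x,0,23]).round(1) for x in (58,122)])
g=W['frame'];m=((g.min(2)>90)&(g.max(2).astype(int)-g.min(2)<40)).astype(np.uint8)
k,l,st,ce=cv2.connectedComponentsWithStats(m[200:310,260:310])
print([( (c+[260,200]).round(1),s[4]) for s,c in zip(st[1:],ce[1:]) if s[4]>20])
E
```

```text
transitions [(165, 'on'), (183, 'off'), (209, 'on'), (210, 'off'), (237, 'on'), (285, 'off'), (357, 'on'), (379, 'off')]
4 [164.  178.2 211.3 236.2 282.  302.4 355.3]
0 [167.  181.  213.5 238.  283.  302.9 354.6]
screw pred [array([284.3, 222.6]), array([284. , 292.2])]
[(array([284.7, 223.4]), np.int32(155)), (array([284.6, 293.3]), np.int32(206))]
```

Run:
```python
from fit import *
R=PP@L
for z in (50,25,1): delta(HIN+PP@[101.5,0.6,10+9+z],R)
print('panel normal in tool',(R.T@PP[:,2]).round(3),'up-slope',(R.T@PP[:,0]).round(3))
```

```text
t 14.53 tcp [472.  265.7 215.8] shift [-22.3   2.4  61.8] turn [-0.002  0.003  0.005] shift after turn [-22.5   2.3  61.8] q [ 0.49  0.31  1.82 -0.    1.01 -0.9 ] F [-0.6 -0.3 -1.6] w 49.9
t 14.53 tcp [472.  265.7 215.8] shift [-36.3   2.4  82.6] turn [-0.002  0.003  0.005] shift after turn [-36.5   2.3  82.5] q [ 0.49  0.31  1.82 -0.    1.01 -0.9 ] F [-0.6 -0.3 -1.6] w 49.9
t 14.53 tcp [472.  265.7 215.8] shift [-49.7   2.3 102.5] turn [-0.002  0.003  0.005] shift after turn [-50.    2.3 102.3] q [ 0.49  0.31  1.82 -0.    1.01 -0.9 ] F [-0.6 -0.3 -1.6] w 49.9
panel normal in tool [ 0.561  0.    -0.828] up-slope [-0.828  0.    -0.561]
```

```bash
python3 -m handwheel '[[-9,0.8,20.5,0,0,0,1],[-9,0.8,20.5,-0.002,0.003,0.005,1],[-9,0.8,20.5,0,0,0,1],[-5,0,11,0,0,0,1],[-4,0,9,0,0,0,1],[0,0,0,0,0,0,1],[0,0,0,0,0,0,1]]'
python3 - <<'E'
from fit import *
R=PP@L
W,tcp,C,RB=measure()
delta(HIN+PP@[101.5,0.6,10+9+25],R);delta(HIN+PP@[101.5,0.6,10+9],R)
for z in (4,0): print(z,rows(W,tcp,RB,(-1,9,0),[(x,0,z) for x in (-65,-55,-33,-17.5,9,20,46.5)])[2].round(1))
print('screw pred',[proj(W,HIN+PP@[x,0,23]).round(1) for x in (58,122)])
g=W['frame'];m=((g.min(2)>90)&(g.max(2).astype(int)-g.min(2)<40)).astype(np.uint8)
k,l,st,ce=cv2.connectedComponentsWithStats(m[150:330,250:320])
print([( (c+[250,150]).round(1),s[4]) for s,c in zip(st[1:],ce[1:]) if s[4]>20])
cv2.imwrite('pics/w5.png',cv2.resize(g[120:390,180:390],(560,720))[:600])
E
```

```text
t: 15.4
ee_pos: [508.2, 262.5, 135.5]
orientation: [0.291, 3.126, 0.002]
ft_force: [-0.1, -0.7, -2.0]
width: 49.7
grasp_force: 30.0
transitions [(164, 'on'), (183, 'off'), (237, 'on'), (286, 'off'), (357, 'on'), (379, 'off')]
t 15.45 tcp [508.2 262.6 135.6] shift [-0.4 -1.3  2.3] turn [ 0.002  0.002 -0.   ] shift after turn [-0.4 -1.2  2.3] q [ 0.46  0.46  1.81  0.    0.87 -0.93] F [ 0.4  0.2 -1.1] w 49.5
t 15.45 tcp [508.2 262.6 135.6] shift [-14.3  -1.3  23. ] turn [ 0.002  0.002 -0.   ] shift after turn [-14.4  -1.2  23. ] q [ 0.46  0.46  1.81  0.    0.87 -0.93] F [ 0.4  0.2 -1.1] w 49.5
4 [165.4 179.7 212.9 237.9 283.9 304.3 357.4]
0 [168.4 182.4 215.1 239.6 284.7 304.8 356.6]
screw pred [array([279.5, 204.4]), array([279.3, 303.7])]
[(array([281.6, 205.9]), np.int32(420)), (array([280. , 298.3]), np.int32(294))]
```

View pics/w5.png

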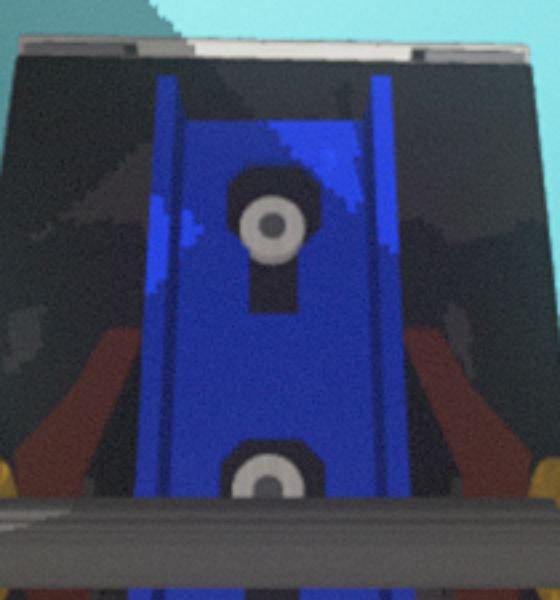

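The screws sit within about 0.5 mm laterally of the openings: lower screw (282,206), hole column 282. Both line up along the slope as predicted. I'll lower along the panel normal.

```bash
python3 -m handwheel '[[-3.1,-0.3,4.3,0.002,0.002,0,1],[-2.9,0,4.3,0,0,0,1],[-2.9,0,4.3,0,0,0,1],[-2.9,0,4.3,0,0,0,1],[-2.9,0,4.3,0,0,0,1],[0,0,0,0,0,0,1]]'
python3 - <<'E'
from fit import *
delta(HIN+PP@[101.8,0.6,10+9],PP@L)
W,tcp,C,RB=measure()
g=W['frame'];m=((g.min(2)>90)&(g.max(2).astype(int)-g.min(2)<40)).astype(np.uint8)
k,l,st,ce=cv2.connectedComponentsWithStats(m[150:330,250:320])
print([( (c+[250,150]).round(1),s) for s,c in zip(st[1:],ce[1:]) if s[4]>20],[proj(W,HIN+PP@[x,0,23]).round(1) for x in (58,122)])
E
```

```text
t: 16.2
ee_pos: [522.6, 259.3, 113.2]
orientation: [-0.291, -3.127, 0.002]
ft_force: [0.1, -0.2, -1.0]
width: 49.8
grasp_force: 30.0
t 16.2 tcp [522.6 259.3 113.2] shift [ 0.  -0.6  0.4] turn [-0.001 -0.001 -0.001] shift after turn [ 0.  -0.6  0.4] q [ 0.44  0.51  1.79 -0.    0.84 -0.94] F [ 0.1 -0.2 -1. ] w 49.8
transitions [(165, 'on'), (177, 'off'), (237, 'on'), (286, 'off'), (356, 'on'), (379, 'off')]
[(array([282.6, 191.4]), array([ 19,  27,  28,  29, 551], dtype=int32)), (array([280.9, 296.4]), array([ 16, 136,  31,  21, 426], dtype=int32))] [array([280.2, 188.7]), array([279.9, 301.3])]
```

```bash
python3 -m handwheel '[[-0.6,0,0.8,0,0,0,1],[-0.6,0,0.8,0,0,0,1],[0,0,0,0,0,0,1]]'; python3 -c "
from fit import *
delta(HIN+PP@[101.8,0.6,19],PP@L)"
python3 -m handwheel '[[-0.6,0,0.8,0,0,0,1],[0,0,0,0,0,0,1]]';  python3 -c "
from fit import *
delta(HIN+PP@[101.8,0.6,19],PP@L)"
```

```text
t: 16.62
ee_pos: [523.3, 259.2, 112.5]
orientation: [-0.291, -3.127, 0.001]
ft_force: [-2.8, -0.7, 4.3]
width: 50.1
grasp_force: 30.0
t 16.62 tcp [523.3 259.2 112.5] shift [ 0.8 -0.7 -0.3] turn [-0.001 -0.001 -0.001] shift after turn [ 0.8 -0.7 -0.3] q [ 0.44  0.51  1.79 -0.    0.84 -0.95] F [-2.8 -0.7  4.3] w 50.1
t: 16.88
ee_pos: [524.0, 259.1, 111.9]
orientation: [-0.291, -3.127, 0.001]
ft_force: [-3.3, 0.1, 7.3]
width: 49.9
grasp_force: 30.0
t 16.88 tcp [524.  259.1 111.9] shift [ 1.4 -0.8 -0.9] turn [-0.001 -0.001 -0.001] shift after turn [ 1.4 -0.8 -0.9] q [ 0.44  0.51  1.79 -0.    0.84 -0.95] F [-3.3  0.1  7.3] w 49.9
```

Contact force is along the normal (about 8 N), so the web is on the panel. I'll ease off 1 mm and slide down the slope.

```bash
python3 -m handwheel '[[0.7,0,-1,0,0,0,1],[0,0,0,0,0,0,1],[2.5,0,1.7,0,0,0,1],[2.5,0,1.7,0,0,0,1],[2.5,0,1.7,0,0,0,1],[2.5,0,1.7,0,0,0,1],[2.5,0,1.7,0,0,0,1],[2.5,0,1.7,0,0,0,1],[0,0,0,0,0,0,1]]'; python3 -c "
from fit import *
delta(HIN+PP@[79.8,0.0,18],PP@L)"
```

```text
t: 18.0
ee_pos: [508.2, 261.9, 101.6]
orientation: [-0.291, -3.126, 0.002]
ft_force: [-0.9, 1.2, -0.2]
width: 49.8
grasp_force: 30.0
t 18.0 tcp [508.2 261.9 101.6] shift [ 3.1 -1.2  2. ] turn [-0.001 -0.002 -0.001] shift after turn [ 3.1 -1.2  1.9] q [ 0.46  0.51  1.82 -0.    0.81 -0.93] F [-0.9  1.2 -0.2] w 49.8
```

```bash
python3 -m handwheel '[[1.7,0,1.1,0,0,0,1],[1.2,0,0.8,0,0,0,1],[0.8,0,0.6,0,0,0,1],[0,0,0,0,0,0,1]]'; python3 -c "
from fit import *
delta(HIN+PP@[79.8,0.0,18],PP@L)
T=img('wrist');cv2.imwrite('pics/w6.png',cv2.resize(T['frame'][120:390,180:390],(460,592)))"
```

```text
t: 18.5
ee_pos: [505.1, 262.6, 99.4]
orientation: [-0.291, -3.127, 0.001]
ft_force: [0.1, 0.1, 1.0]
width: 50.0
grasp_force: 30.0
t 18.5 tcp [505.1 262.6  99.4] shift [-0.1 -1.3 -0.2] turn [-0.001 -0.001 -0.001] shift after turn [-0.1 -1.3 -0.2] q [ 0.46  0.51  1.83 -0.    0.8  -0.93] F [0.1 0.1 1. ] w 50.0
```

View pics/w6.png

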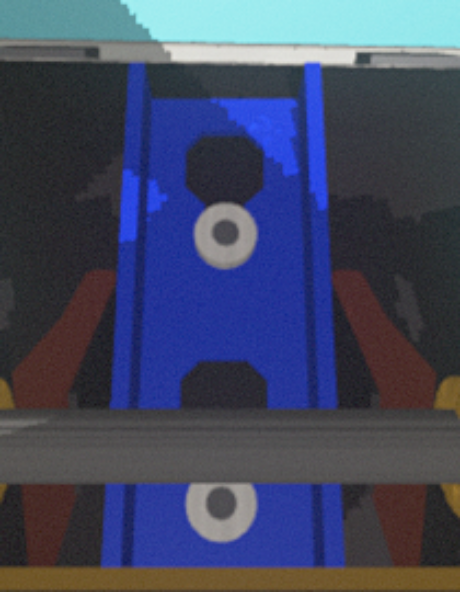

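The crop shows both screw heads, at (226,235) and (221,503) in the crop, over the slots and past the wide openings. There is no end contact yet, so I'll nudge on until it stops.

```bash
python3 -m handwheel '[[0.4,0,0.3,0,0,0,1],[0.4,0,0.3,0,0,0,1],[0,0,0,0,0,0,1]]'; python3 -m handwheel '[[0.4,0,0.3,0,0,0,1],[0.4,0,0.3,0,0,0,1],[0,0,0,0,0,0,1]]';python3 -m handwheel '[[0.4,0,0.3,0,0,0,1],[0.4,0,0.3,0,0,0,1],[0,0,0,0,0,0,1]]'
```

```text
t: 18.92
ee_pos: [504.7, 262.8, 99.0]
orientation: [-0.291, -3.128, 0.001]
ft_force: [-0.0, -0.8, 3.5]
width: 49.9
grasp_force: 30.0
t: 19.3
ee_pos: [504.6, 262.8, 99.0]
orientation: [0.291, 3.127, -0.001]
ft_force: [1.9, -1.6, 7.5]
width: 49.9
grasp_force: 30.0
t: 19.68
ee_pos: [504.6, 262.9, 98.9]
orientation: [0.29, 3.125, -0.0]
ft_force: [3.4, -4.1, 11.1]
width: 49.8
grasp_force: 30.0
```

It's stopped at the slot ends. I'll ease off, open and retreat straight up.

```bash
python3 -m handwheel '[[-0.8,0,-0.6,0,0,0,1],[0,0,0,0,0,0,0.4],[0,0,0,0,0,0,0.3],[0,0,0,0,0,0,0.2],[0,0,0,0,0,0,0.1],[0,0,-5,0,0,0,0.1],[3,0,-20,0,0,0,0.1],[10,0,-40,0,0,0,0.1],[30,0,-45,0,0,0,0.1],[0,0,0,0,0,0,0.1]]'
python3 - <<'E'
from fit import *
W=img('wrist');T=img('top');g=W['frame']
tabs=[('screw',PP@[x,0,23]) for x in (58,122)]+[('slotend rim',PP@[80+x,0,14]) for x in (-17.5,46.5)]+[('far -x web',PP@[15,0,14]),('+x web',PP@[145,0,14])]
for n,a in tabs: print(n,proj(W,HIN+a).round(1),proj(T,HIN+a).round(1))
h=cv2.cvtColor(g,cv2.COLOR_BGR2HSV);m=cv2.inRange(h,(110,90,30),(132,255,255))
c=max(cv2.findContours(m,0,2)[0],key=cv2.contourArea);print(cv2.boundingRect(c))
cv2.imwrite('pics/w7.png',np.hstack([cv2.resize(g,(467,350)),cv2.resize(T['frame'][130:290,40:190],(328,350),interpolation=3)]))
E
```

```text
t: 20.92
ee_pos: [461.9, 272.2, 212.9]
orientation: [0.289, 3.123, 0.005]
ft_force: [0.1, -0.3, 0.2]
width: 79.0
grasp_force: 0.0
screw [278.7 234.3] [ 93.2 245.7]
screw [278.5 304.8] [ 92.4 215.2]
slotend rim [278.7 241.3] [ 95.2 241.4]
slotend rim [278.6 310.6] [ 94.5 211. ]
far -x web [278.8 195.8] [ 95.8 262.8]
+x web [278.5 332.5] [ 94.3 201.8]
(250, 187, 61, 120)
```

View pics/w7.png

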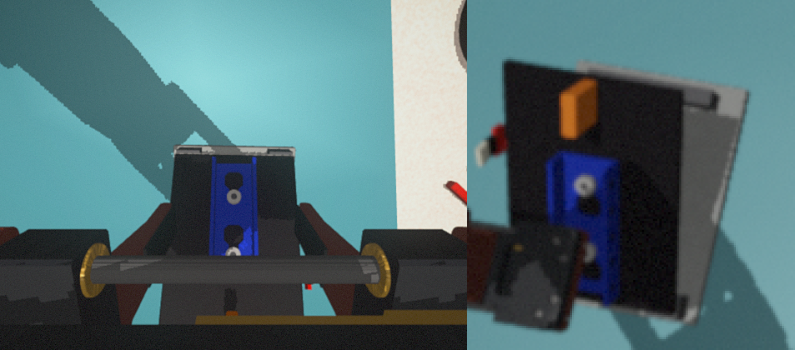

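The bracket hangs on both screws, released. The top view hints that the panel may have sagged slightly, so I'll measure the angle.

Run:
```python
from fit import *
from scipy.optimize import minimize_scalar
W=img('wrist');T=img('top')
h=cv2.cvtColor(T['frame'],cv2.COLOR_BGR2HSV)
m=cv2.inRange(h,(5,120,50),(18,255,255));m[:,140:]=0
for c in cv2.findContours(m,0,2)[0]:
  if cv2.contourArea(c)>60:
    print('tab',cv2.boundingRect(c),cv2.minAreaRect(c))
obs=[]
for n,d in (('T',T),('W',W)):
  g=d['frame'];mm=((g.min(2)>90)&(g.max(2).astype(int)-g.min(2)<40)).astype(np.uint8)
  k,l,st,ce=cv2.connectedComponentsWithStats(mm)
  for s,c in zip(st[1:],ce[1:]):
    for x in (58,122):
      if s[4]>15 and s[4]<400 and np.linalg.norm(c-proj(d,HIN+PP@[x,0,23]))<12: print(n,x,c.round(1),s)
for a in (.50,.53,.56,.595):
  P_=panelR(a);print(a,[proj(d,HIN+P_@[x,0,23]).round(1).tolist() for d in (T,W) for x in (58,122)],'tab corners T',np.array([proj(T,HIN+P_@[x,y,50]) for x in (177,213) for y in (-6,6)]).round(1).tolist())
```

```text
tab (14, 252, 20, 21) ((26.915597915649414, 264.7146911621094), (11.565529823303223, 25.48699951171875), 43.2642936706543)
tab (28, 224, 12, 27) ((34.72081756591797, 236.67352294921875), (26.291378021240234, 10.564209938049316), 83.1572265625)
tab (82, 165, 18, 29) ((90.5, 179.0), (28.0, 17.0), 90.0)
T 122 [ 93.3 214. ] [ 89 210   9   9  56]
W 58 [281.6 237.4] [274 229  17  17 177]
W 122 [280.9 303. ] [273 299  17   8  93]
0.5 [[94.5, 243.4], [95.2, 211.8], [280.2, 239.6], [280.1, 310.0]] tab corners T [[92.5, 188.0], [85.8, 186.9], [92.8, 168.2], [86.1, 167.2]]
0.53 [[94.1, 244.1], [94.3, 212.8], [280.2, 238.5], [280.1, 309.3]] tab corners T [[91.1, 189.7], [84.4, 188.6], [91.2, 170.0], [84.4, 168.9]]
0.56 [[93.7, 244.8], [93.4, 213.9], [280.2, 237.4], [280.1, 308.5]] tab corners T [[89.7, 191.4], [83.0, 190.4], [89.5, 171.9], [82.6, 170.8]]
0.595 [[93.2, 245.7], [92.4, 215.2], [280.2, 236.0], [280.1, 307.4]] tab corners T [[88.1, 193.6], [81.3, 192.6], [87.6, 174.2], [80.6, 173.1]]
```

Run:
```python
from fit import *
S=img('scene');T=img('top')
for n,d in (('S',S),('T',T)):
  h=cv2.cvtColor(d['frame'],cv2.COLOR_BGR2HSV);m=cv2.inRange(h,(5,120,50),(18,255,255))
  for c in cv2.findContours(m,0,2)[0]:
    x,y,w,hh=cv2.boundingRect(c)
    if cv2.contourArea(c)>40 and (x>360 if n=='S' else 60<x<130): print(n,(x,y,x+w-1,y+hh-1),cv2.approxPolyDP(c,1.5,True).reshape(-1,2).tolist())
  for a in (0.5,.53,.56,.595):
    P_=panelR(a);q=np.array([proj(d,HIN+P_@[x,y,z]) for x in (177,213) for y in (-6,6) for z in (10,50)])
    print(a,'bbox',q.min(0).round(1),q.max(0).round(1))
```

```text
S (420, 235, 436, 259) [[432, 235], [420, 255], [424, 259], [427, 257], [436, 239]]
0.5 bbox [415.5 240.5] [433.1 267.1]
0.53 bbox [417. 238.] [434.5 264.5]
0.56 bbox [418.4 235.6] [435.8 261.8]
0.595 bbox [420.1 232.7] [437.3 258.6]
T (82, 165, 99, 193) [[96, 165], [82, 172], [82, 191], [84, 193], [89, 193], [99, 184], [99, 167]]
0.5 bbox [ 85.8 162.1] [102.6 188. ]
0.53 bbox [ 84.4 163.1] [101.1 189.7]
0.56 bbox [ 82.6 164.2] [ 99.6 191.4]
0.595 bbox [ 80.6 165.6] [ 98.2 193.6]
```

The tab's outline in both views puts the panel at about 0.57 rad, inside the band. The bracket is home and the gripper is clear, so I'm handing in.

```bash
python3 -c "
from workcell import ctrl
print(ctrl.close_job())"
```

```text
the job is handed in; nothing more can be done
None
```

The job is handed in at about 21 s of the 61 s, though I got no verdict back: the panel stands at about 0.57 rad (33°, after sagging slightly from about 0.595 rad while the bracket was hung), and the blue bracket is hung on both screws, pushed down until it stopped at the slot ends and released; I did not re-check the wheel, bottle, mug and knife in the last pictures.

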